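Weigh two gas cartridges, fit the full one, discard the spent one

ROBOT

A 7-joint arm with a two-finger parallel gripper is mounted at the origin on the work surface. World frame = base frame: x ahead of the robot, y to its left, z up, the work surface at z = 0. Lengths are in m, angles in rad, forces in N, time in s.
With the tool pointing down it reaches from about 0.425 to 0.875 m from the base axis. Payload 4.7 kg.
Tool frame: the origin (TCP) lies on the centre line of the jaws, within the pads' length; the fingertips stand 19 mm ahead of it and the grasp point (between the pads) is the TCP (env.tip_extent is the distance from the TCP to the fingertips, in m); z points along the fingers, y is the line along which they close (so a half turn about z gives the same grasp; the last joint's range is limited). The gripper opens to 85 mm and grips with 20 to 120 N. Pads are 22 mm wide; open, the fingers measure 114 mm over their backs; the gripper's body (76 mm by 85 mm) begins 54 mm behind the grasp point. The pads swing forward as they close: fully open they stand 13 mm farther back than shut.
Start: joints at [-1.248, 0.321, -0.07, 1.45, 0.023, 1.371, -0.057], TCP at [0.198, 0.619, 0.25] pointing down, gripper open.
Joint ranges: [-2.86, 2.86], [-0.3, 2.09], [-1.38, 1.24], [0.06, 2.45], [-1.56, 4.7], [0.09, 2.05], [-2.69, 2.69]. Speed limits (rad/s): [2.57, 2.57, 3.14, 3.14, 3.14, 3.14, 3.14].

INTERFACE

Orientations are given as a rotation vector (axis times angle).
In Python, from bench import env gives the robot as it stands.
- The arm moves only by the tool step_arm, never from a script. Its argument "rows" is a list of rows, each a list of 3 entries, a list of its own where there are three numbers: the turn, a rotation vector about the tool's x, y, z in rad, then the shift along the tool's x, y, z in m, then the opening, from 0 (shut) to 1 (fully open). A call has 1 to 12 rows; each row is the pose to reach, as a shift and turn from the pose commanded when the call began, along the tool's axes at that moment; what a row does not reach only later rows make up. A row lasts 1/10 s, in which the tool goes at most 50 mm and 8.59 degrees, less where a joint would pass 70% of its speed; a pose out of reach is approached as far as the arm can. A call with a gripper value outside its range is refused whole. The fingers move at their own pace and stop on an object; "force" is the grip in N (left out, the last holds). Time passes only in rows, so rows that repeat a pose let the fingers close. It gives the time, the measured TCP pose, the force, the opening and the grip force at its end, in the units of the state.
- env.sense(): the state, without advancing time (a new reading comes with each control period).
- env.grab_frame(name): name is "scene" or "top" or "wrist"; returns the picture (420x560x3 uint8, blue, green, red); there is no depth.
- env.get_calibration(name): a dict with "K" (3x3 intrinsics, pixels), "distortion" ([k1, k2, p1, p2, k3] as OpenCV has them; the pictures are not rectified), "T" (4x4, takes a point from camera to world coordinates). Camera axes: x right, y down, z forward; pixel columns grow to the right and rows downward; lengths in m; the calibration is good to about 2 mm. A picture is of the moment at which its call begins: read the wrist's pose just before it. get_calibration takes no time and is no camera call; for the wrist camera it gives the pose at the moment of the call.
- env.job_done(): hands the job in; it is judged then, once.
The state is a dict: "clock": time; "joints": joint angles; "joint_velocities": joint speeds; "tau": joint torques, N m; "tcp_pos": TCP position; "tool_rot": TCP orientation; "contact_force": force on the tool from outside, world axes, zero at the start; "wrist_torque": the same for the moment, N m; "width": finger opening in m; "finger_force": force on a finger pad.
Only numpy, scipy, OpenCV 4.12 (cv2) and the standard library are available. Lean on these libraries where they do the work, as an engineer would, in place of code of your own. Each camera call takes 0.05 s, during which the arm holds its last target. There are 200 camera calls.

TASK

One of the two identical-looking gas cartridges is full and the other is spent: stand one of them alone on the empty pan of the balance, let go and see whether it sinks its pan against the reference weight. Then push the full cartridge down into the wooden holder, past the sprung balls, until it presses on the rubber buffer you feel at the bottom (firmly but without crushing the buffer), and stand the spent one upright in the grey tray. Handle the balance gently, do not tip a cartridge over, and leave the soap bottle, mug and pepper mill alone.

Things in the scene. Friction and masses are not known exactly. Their poses are not given: they have to be found in the camera images.
- cartridge_a_center (a point): steel gas cartridge, upright, a cylinder 40 mm in diameter and 112 mm tall (foot chamfered 4 mm wide, 5 mm high) with a short neck to 125 mm in all. Full it weighs about 340 g, spent about 200 g (each +-10%); one of the two is full and one spent, which is which changes and cannot be seen. The point lies on its axis, 62.5 mm above its underside; z up along the axis.
- cartridge_b_center (a point): The other one, looking the same: steel gas cartridge, upright, a cylinder 40 mm in diameter and 112 mm tall (foot chamfered 4 mm wide, 5 mm high) with a short neck to 125 mm in all. Full it weighs about 340 g, spent about 200 g (each +-10%); one of the two is full and one spent, which is which changes and cannot be seen. The point lies on its axis, 62.5 mm above its underside; z up along the axis.
- cartridge_a: Body of the cartridge of point cartridge_a_center; origin at the centre of its underside, z up.
- cartridge_b: Body of the cartridge of point cartridge_b_center; origin at the centre of its underside, z up.
- balance: Beam balance, fixed to the worktop: white base 110 x 270 x 26 mm (origin at the centre of its underside, its y along the beam), beam pivot 70 mm up, two round steel pans 110 mm either side of the pivot. The empty test pan is on its +y side; a brass reference weight of 270 g is fixed on the -y pan. Handle it gently: no more than about 15 N on it.
- pan_floor (a point): Centre of the top face of the empty test pan (inside diameter about 86 mm, rim 4 mm above this face). The pans stay level; each travels 26 mm up and down. The pan starts at its upper stop; a spent cartridge leaves it up, a full one sinks it slowly to its lower stop within 2 s.
- beam (a joint): Tilt of the balance beam, rad: -0.12 = test pan fully up (reference heavier), +0.12 = test pan fully down (test side heavier).
- holder: Wooden push-in holder block 100 x 100 x 75 mm high, fixed; origin at the centre of its underside; y is the line through the two sprung balls.
- holder_mouth (a point): Centre of the mouth of the holder's upright round bore, at the block's top face. Bore 43 mm in diameter with a 3 mm chamfer. 15 mm below the mouth two sprung steel balls, on the +y and -y sides, stand 3 mm into the bore; pushing past them and on takes roughly 5 to 15 N, and they hold a cartridge up wherever it is let go. The rubber buffer's top lies somewhere from 24 to 58 mm below the mouth (the packing under it differs each time and is not measured: feel for it).
- buffer (a joint): Compression of the rubber buffer at the bottom of the holder, m: 0 untouched, 6 N more for each mm; a cartridge is home when it stays pressing it 0.7 mm or more (more than its weight alone does; the balls hold it there once pressed with some 8 to 16 N); 3.6 mm (22 N) counts as crushed.
- tray: Grey plastic tray 110 x 110 mm, walls 4 mm thick and 30 mm high, fixed; origin at the centre of its underside.
- tray_in (a point): Centre of the tray's inner floor, about 4 mm above the worktop. The spent cartridge stands anywhere on this floor.
- soap_mid (a point): Soap bottle, 56 mm diameter, 190 mm tall; bystander; point half-way up.
- mug_mid (a point): White mug, 80 mm diameter, 90 mm tall; bystander; point half-way up.
- mill_mid (a point): Wooden pepper mill, 54 mm diameter, 155 mm tall; bystander; point half-way up.
Not all that is in view belongs to the job. Several things have the shape of the tray; the one meant has the colours described above.

How it is judged:
On the way:
1. one cartridge stands on the test pan, let go, nothing else touching the balance, long enough to read the tilt (((horizontal distance between cartridge_a_center and pan_floor below 0.026 m and z of cartridge_a_center in the frame of pan_floor between 0.057 and 0.068 m and angle between cartridge_a_center's own z axis and vertical below 0.1 rad and contact force between each of the arm, the fingers and cartridge_a below 0.05 N and contact force between each of the arm, the fingers and balance below 0.05 N and linear speed of cartridge_a below 0.03 m/s) or (horizontal distance between cartridge_b_center and pan_floor below 0.026 m and z of cartridge_b_center in the frame of pan_floor between 0.057 and 0.068 m and angle between cartridge_b_center's own z axis and vertical below 0.1 rad and contact force between each of the arm, the fingers and cartridge_b below 0.05 N and contact force between each of the arm, the fingers and balance below 0.05 N and linear speed of cartridge_b below 0.03 m/s))), for 0.5 s.
At the end, for the whole second after the job is handed in: The full cartridge stands upright in the holder (axis within 5 mm of the bore's, tilt under 0.1 rad) at least 22 mm deep and pressing the rubber buffer by 0.7 mm or more; the spent (lighter) one stands upright on the floor of the tray, within 50 mm of its centre; both let go and at rest (((horizontal distance between cartridge_a_center and holder_mouth below 0.005 m and angle between each of cartridge_a_center, cartridge_b_center's own z axis and vertical below 0.1 rad and z of cartridge_a_center in the frame of holder_mouth below 0.0405 m and value of joint buffer above 0.0007 m and horizontal distance between cartridge_b_center and tray_in below 0.05 m and z of cartridge_b_center in the frame of tray_in below 0.07 m and contact force between cartridge_b and tray between 1.2 and 2.65 N and linear speed of each of cartridge_a, cartridge_b below 0.02 m/s) or (horizontal distance between cartridge_b_center and holder_mouth below 0.005 m and angle between each of cartridge_b_center, cartridge_a_center's own z axis and vertical below 0.1 rad and z of cartridge_b_center in the frame of holder_mouth below 0.0405 m and value of joint buffer above 0.0007 m and horizontal distance between cartridge_a_center and tray_in below 0.05 m and z of cartridge_a_center in the frame of tray_in below 0.07 m and contact force between cartridge_a and tray between 1.2 and 2.65 N and linear speed of each of cartridge_a, cartridge_b below 0.02 m/s))); the robot touches nothing.
It fails at once if the balance is pressed or struck with more than 15 N (contact force between any of the arm, the fingers, cartridge_a, cartridge_b and balance above 15 N).
It fails at once if the buffer is crushed (3.6 mm, about 22 N) (value of joint buffer above 0.0036 m).
It fails at once if a cartridge is tipped over (angle between any of cartridge_a_center, cartridge_b_center's own z axis and vertical above 0.6 rad).
It fails at once if a bystander is disturbed (moved 30 mm) (distance of any of soap_mid, mug_mid, mill_mid from where it was at the start of the episode above 0.03 m).
It also fails if it takes over 72 s, if anything falls off the work surface, if the arm or the gripper's body presses on something with over 40 N, if the wrist force passes 120 N, or if a joint passes its speed limit or range.

## Working session

There is one attempt and no reset: what is moved stays moved. The work goes in short steps, Python scripts to look and compute and a tool call to move; the robot and the scene stay as the last step left them, time stands still between calls to the robot, and variables do not carry over. Pictures are saved under pics/ and viewed, at most 10 in all, crops included, and the job is handed in when it is done.

Besides the shell and the picture viewer there is one more tool, called after "Call:" in YAML: its name, and indented under it one key for each argument. step_arm: Moves the arm, as the interface text tells. Its arguments: {"type":"object","properties":{"rows":{"type":"array","items":{"type":"array"}},"force":{"type":"number"}},"required":["rows"]}

```bash
mkdir -p pics && ls && python3 - <<'E'
from bench import env
import cv2,numpy as np
s=env.sense();print({k:np.round(v,3).tolist() for k,v in s.items()}, env.tip_extent)
for n in("scene","top"):
    f=env.grab_frame(n);cv2.imwrite(f"pics/{n}0.png",f)
    c=env.get_calibration(n);print(n,np.round(c["K"],1).tolist(),np.round(c["distortion"],4),np.round(c["T"],3).tolist())
E
```

```text
pics
{'clock': 0.0, 'joints': [-1.248, 0.322, -0.07, 1.452, 0.023, 1.371, -0.057], 'joint_velocities': [0.001, -0.0, -0.0, 0.0, 0.002, -0.0, 0.001], 'tau': [-0.001, -49.359, -0.382, -31.432, 0.013, 0.012, -0.0], 'tcp_pos': [0.197, 0.619, 0.249], 'tool_rot': [-0.483, -3.104, 0.003], 'contact_force': [0.687, 0.096, -0.431], 'wrist_torque': [-0.007, -0.015, -0.013], 'finger_force': 0.0, 'width': 0.086} 0.019
scene [[501.3, 0.0, 281.4], [0.0, 501.3, 205.8], [0.0, 0.0, 1.0]] [-0.0151  0.      0.      0.      0.    ] [[0.46, 0.562, -0.688, 1.223], [0.888, -0.303, 0.346, -0.359], [-0.014, -0.77, -0.638, 0.714], [0.0, 0.0, 0.0, 1.0]]
top [[409.3, 0.0, 289.5], [0.0, 409.3, 204.9], [0.0, 0.0, 1.0]] [-0.0288  0.      0.      0.      0.    ] [[0.009, -0.997, 0.076, 0.469], [-1.0, -0.01, -0.003, -0.027], [0.004, -0.076, -0.997, 1.121], [0.0, 0.0, 0.0, 1.0]]
```

View pics/top0.png

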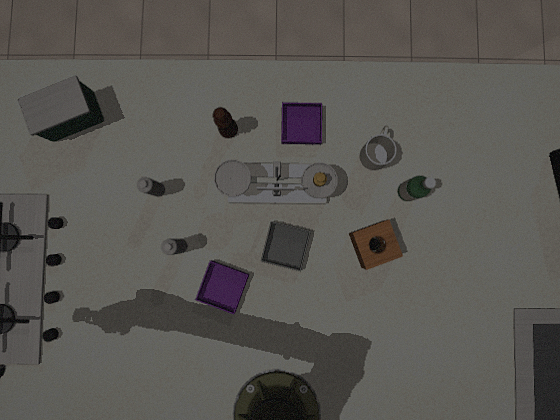

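View pics/scene0.png

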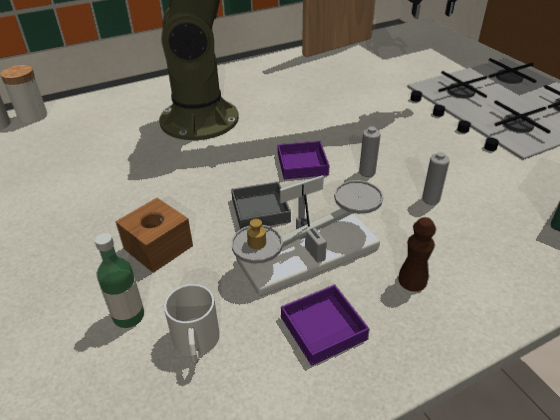

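The top view shows two cartridges at (148,186) and (172,246). The test pan is at (233,178), opposite the brass weight at (320,178), and the holder is at (376,243). Three things are tray-shaped: purple (302,123), purple (222,286) and grey (288,246). The grey one fits the description; I'll confirm it in a crop.

```bash
python3 - <<'E'
import cv2
f=cv2.imread("pics/top0.png")[100:310,130:410]
f=cv2.convertScaleAbs(cv2.resize(f,None,fx=2.8,fy=2.8,interpolation=cv2.INTER_CUBIC),alpha=1.9)
cv2.imwrite("pics/topc.png",f)
f=cv2.imread("pics/scene0.png")[110:290,220:460]
f=cv2.convertScaleAbs(cv2.resize(f,None,fx=3.3,fy=3.3,interpolation=cv2.INTER_CUBIC),alpha=1.4)
cv2.imwrite("pics/scenec.png",f)
E
```

```text
(no output)
```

View pics/topc.png

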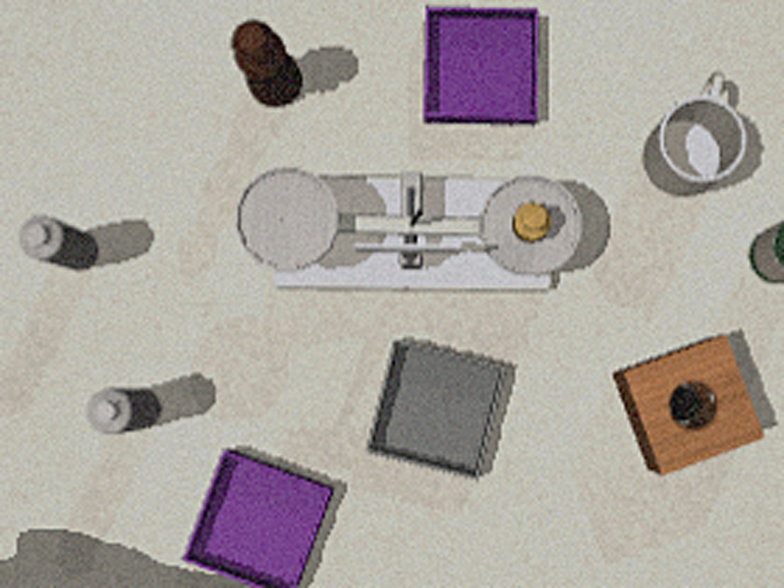

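View pics/scenec.png

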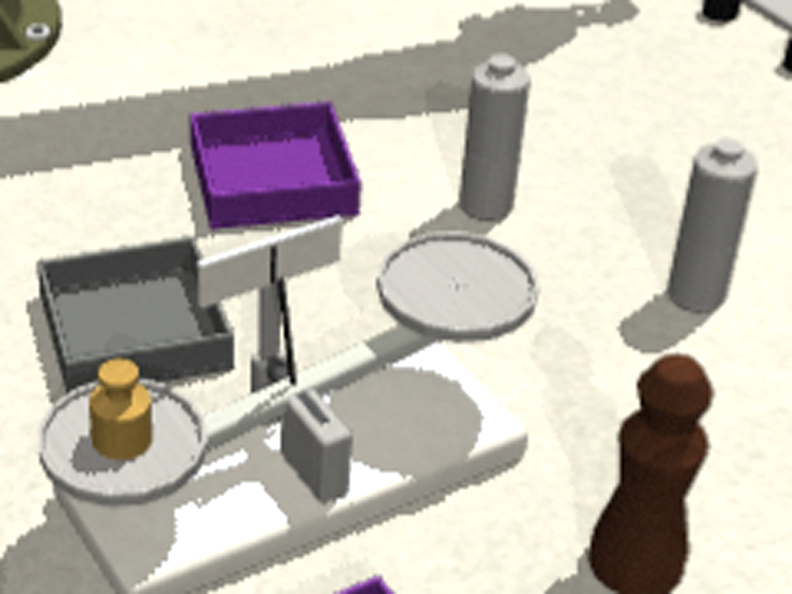

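```bash
cat > h.py <<'E'
from bench import env
import cv2,numpy as np
from scipy.optimize import least_squares
def ray(n,p,c=None):
    c=c or env.get_calibration(n);u=cv2.undistortPoints(np.array([[p]],float),c["K"],c["distortion"])[0,0]
    T=np.array(c["T"]);return T[:3,3],T[:3,:3]@[*u,1]
def atz(n,p,z,c=None):
    o,d=ray(n,p,c);return o+d*(z-o[2])/d[2]
def tri(ps):
    A=np.zeros((3,3));b=np.zeros(3)
    for n,p in ps:
        o,d=ray(n,p);d/=np.linalg.norm(d);M=np.eye(3)-np.outer(d,d);A+=M;b+=M@o
    return np.linalg.solve(A,b)
E
python3 - <<'E'
from h import *
np.set_printoptions(precision=4,suppress=True)
t=lambda x,y:(x/2.8+130-.3,y/2.8+100-.3)
s=lambda x,y:(x/3.3+220-.3,y/3.3+110-.3)
for n,a,b,z in[("far cart shoulder",t(40,238),s(725,162),.112),("near cart",t(110,410),s(500,75),.112),("pan",t(288,219),s(458,286),.1),("weightpan",t(532,226),s(124,440),.08),("tray",t(442,408),None,.03),("holder",t(693,405),(153,220),.075),("dialtop",t(410,175),s(270,235),.15)]:
    print(n,atz("top",a,z),b and atz("scene",b,z),b and tri([("top",a),("scene",b)]))
for q in[(613,373),(735,333),(763,437),(660,474)]:print("hold",atz("top",t(*q),.075))
for q in[(403,340),(515,368),(480,476),(370,450)]:print("tray",atz("top",t(*q),.03))
for q in[(275,288),(556,288),(553,176),(275,176)]:print("base",atz("top",t(*q),.026))
for n,q in[("mill",(225,123)),("soap",(436,184)),("mug",(381,150))]:print(n,atz("top",q,.09))
E
```

```text
far cart shoulder [0.5935 0.3318 0.112 ] [0.5941 0.3322 0.112 ] [0.5937 0.3322 0.1117]
near cart [0.4422 0.2646 0.112 ] [0.4384 0.2677 0.112 ] [0.4424 0.264  0.1152]
pan [0.6142 0.1133 0.1   ] [0.6068 0.12   0.1   ] [0.6137 0.1132 0.1072]
weightpan [ 0.6128 -0.1074  0.08  ] [ 0.6127 -0.103   0.08  ] [ 0.6133 -0.1054  0.0815]
tray [ 0.4451 -0.0266  0.03  ] None None
holder [ 0.4507 -0.2551  0.075 ] [ 0.4536 -0.2525  0.075 ] [ 0.4512 -0.2537  0.0738]
dialtop [0.6461 0.0027 0.15  ] [0.5676 0.0134 0.15  ] [ 0.6315 -0.0095  0.202 ]
hold [ 0.4792 -0.1821  0.075 ]
hold [ 0.5167 -0.2941  0.075 ]
hold [ 0.4222 -0.3189  0.075 ]
hold [ 0.3882 -0.2248  0.075 ]
tray [0.5091 0.0112 0.03  ]
tray [ 0.4835 -0.0956  0.03  ]
tray [ 0.3815 -0.063   0.03  ]
tray [0.4049 0.0411 0.03  ]
base [0.5579 0.1346 0.026 ]
base [ 0.5605 -0.1348  0.026 ]
base [ 0.6691 -0.1317  0.026 ]
base [0.6665 0.1369 0.026 ]
mill [0.7576 0.1371 0.09  ]
soap [ 0.6053 -0.4034  0.09  ]
mug [ 0.6914 -0.2634  0.09  ]
```

The crops confirm the grey tray at (288,246); the other two are purple. The measured heights also fit: shoulder 0.112, holder top 0.074, pan about 0.107. I'll fetch the near cartridge first, with the jaws turned to close along world x.

Call:
step_arm:
  rows:
    - [[0, 0, 1.262], [-0.34, -0.264, 0], 1]
    - [[0, 0, 1.262], [-0.34, -0.264, 0], 1]
    - [[0, 0, 1.262], [-0.34, -0.264, 0], 1]
    - [[0, 0, 1.262], [-0.34, -0.264, 0], 1]
    - [[0, 0, 1.262], [-0.34, -0.264, 0], 1]
    - [[0, 0, 1.262], [-0.34, -0.264, 0], 1]
    - [[0, 0, 1.262], [-0.34, -0.264, 0], 1]
    - [[0, 0, 1.262], [-0.34, -0.264, 0], 1]
    - [[0, 0, 1.262], [-0.34, -0.264, 0], 1]
    - [[0, 0, 1.262], [-0.34, -0.264, 0], 1]
    - [[0, 0, 1.262], [-0.34, -0.264, 0], 1]
    - [[0, 0, 1.262], [-0.34, -0.264, 0], 1]
  force: 40

```text
clock: 1.3
tcp_pos: [0.4403, 0.2657, 0.25]
tool_rot: [-2.218, -2.224, 0.001]
contact_force: [-0.3, -0.0, -0.1]
width: 0.0852
finger_force: 0.0
```

```bash
python3 - <<'E'
from h import *
from scipy.spatial.transform import Rotation as R
np.set_printoptions(precision=4,suppress=True)
s=env.sense();print(s["clock"],s["tcp_pos"],s["joints"],s["contact_force"]);print(R.from_rotvec(s["tool_rot"]).as_matrix())
c=env.get_calibration("wrist");f=env.grab_frame("wrist");cv2.imwrite("pics/w0.png",f)
T=np.array(c["T"]);print(T)
for p in([.4424,.264,.112],[.4424,.264,.125],[.4424,.264,0]):
    q=np.linalg.inv(T)@[*p,1];print(cv2.projectPoints(q[:3].reshape(1,3),np.zeros(3),np.zeros(3),c["K"],c["distortion"])[0].ravel())
E
```

```text
1.3 [0.4403 0.2657 0.25  ] [-0.8856  0.0269  0.298   1.7937 -0.0087  1.3227 -0.5829] [-0.3225 -0.0198 -0.1458]
[[-0.0027  1.     -0.0008]
 [ 1.      0.0027  0.0001]
 [ 0.0001 -0.0008 -1.    ]]
[[ 1.      0.0019  0.0001  0.4396]
 [ 0.0019 -0.9626 -0.2711  0.3348]
 [-0.0005  0.2711 -0.9626  0.3728]
 [ 0.      0.      0.      1.    ]]
[281.9596 203.6286]
[282.1085 207.8206]
[281.0841 179.0205]
```

View pics/w0.png

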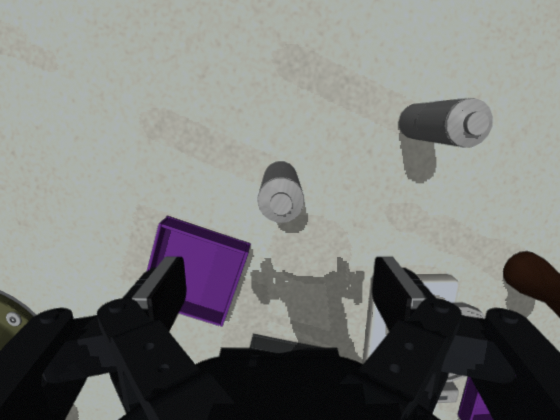

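The cartridge's shoulder is at about (281,200) and its neck at (282,204), about 4 px from the prediction, so y comes out near 0.2665. Descending to grasp.

Call:
step_arm:
  rows:
    - [[0, 0, 0], [0.001, 0.0015, 0.04], 1]
    - [[0, 0, 0], [0.001, 0.0015, 0.08], 1]
    - [[0, 0, 0], [0.001, 0.0015, 0.12], 1]
    - [[0, 0, 0], [0.001, 0.0015, 0.15], 1]
    - [[0, 0, 0], [0.001, 0.0015, 0.165], 1]
    - [[0, 0, 0], [0.001, 0.0015, 0.165], 1]
    - [[0, 0, 0], [0.001, 0.0015, 0.165], 0]
    - [[0, 0, 0], [0.001, 0.0015, 0.165], 0]
    - [[0, 0, 0], [0.001, 0.0015, 0.165], 0]
    - [[0, 0, 0], [0.001, 0.0015, 0.165], 0]
    - [[0, 0, 0], [0.001, 0.0015, 0.165], 0]
    - [[0, 0, 0], [0.001, 0.0015, 0.165], 0]
  force: 40

```text
clock: 2.55
tcp_pos: [0.4431, 0.2662, 0.0868]
tool_rot: [-2.221, -2.221, -0.003]
contact_force: [-1.0, -0.1, 7.0]
width: 0.0391
finger_force: 39.8
```

Call:
step_arm:
  rows:
    - [[0, 0, 0], [0, 0, -0.03], 0]
    - [[0, 0, 0], [0, 0, -0.08], 0]
    - [[0, 0, 0], [0, 0, -0.13], 0]
    - [[0, 0, 0], [0, 0, -0.165], 0]
    - [[0, 0, 0], [-0.03, 0.03, -0.165], 0]
    - [[0, 0, 0], [-0.06, 0.06, -0.165], 0]
    - [[0, 0, 0], [-0.09, 0.09, -0.165], 0]
    - [[0, 0, 0], [-0.12, 0.125, -0.165], 0]
    - [[0, 0, 0], [-0.14, 0.155, -0.165], 0]
    - [[0, 0, 0], [-0.153, 0.17, -0.165], 0]
    - [[0, 0, 0], [-0.153, 0.17, -0.165], 0]
    - [[0, 0, 0], [-0.153, 0.17, -0.165], 0]

```text
clock: 3.75
tcp_pos: [0.6122, 0.1122, 0.2494]
tool_rot: [-2.222, -2.22, 0.002]
contact_force: [-0.2, 0.3, -3.3]
width: 0.0396
finger_force: 42.5
```

```bash
python3 - <<'E'
from h import *
s=env.sense();print(s["clock"],s["tcp_pos"],s["contact_force"],s["tool_rot"])
a=env.grab_frame("top")[130:250,160:300];b=env.grab_frame("scene")[90:250,280:460]
a=cv2.convertScaleAbs(cv2.resize(a,(467,400),interpolation=3),alpha=1.9);b=cv2.convertScaleAbs(cv2.resize(b,(333,296),interpolation=3),alpha=1.3)
o=np.zeros((400,800,3),np.uint8);o[:,:467]=a;o[:296,467:]=b;cv2.imwrite("pics/p1.png",o)
E
```

```text
3.75 [0.61224955 0.11218824 0.24942761] [-0.16223238  0.31191618 -3.28760189] [-2.22165294 -2.21954025  0.002248  ]
```

View pics/p1.png

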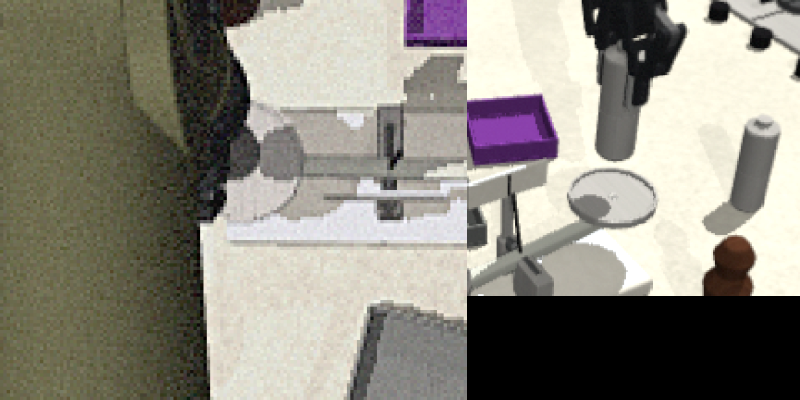

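At lift the load reads about 3.1 N, which suggests this one is full. I'll confirm on the balance and lower gently.

Call:
step_arm:
  rows:
    - [[0, 0, 0], [0.001, 0.0015, 0.02], 0]
    - [[0, 0, 0], [0.001, 0.0015, 0.035], 0]
    - [[0, 0, 0], [0.001, 0.0015, 0.043], 0]
    - [[0, 0, 0], [0.001, 0.0015, 0.047], 0]
    - [[0, 0, 0], [0.001, 0.0015, 0.049], 0]
    - [[0, 0, 0], [0.001, 0.0015, 0.051], 0]
    - [[0, 0, 0], [0.001, 0.0015, 0.052], 0]
    - [[0, 0, 0], [0.001, 0.0015, 0.053], 0]
    - [[0, 0, 0], [0.001, 0.0015, 0.053], 0]

```text
clock: 4.75
tcp_pos: [0.6143, 0.1134, 0.1975]
tool_rot: [2.221, 2.221, 0.001]
contact_force: [-0.3, 0.7, -3.1]
width: 0.0391
finger_force: 42.6
```

Call:
step_arm:
  rows:
    - [[0, 0, 0], [0, 0, 0.001], 0]
    - [[0, 0, 0], [0, 0, 0.002], 0]
    - [[0, 0, 0], [0, 0, 0.003], 0]
    - [[0, 0, 0], [0, 0, 0.003], 0]

```text
clock: 5.15
tcp_pos: [0.6144, 0.1135, 0.1947]
tool_rot: [2.221, 2.221, 0.001]
contact_force: [-1.3, -0.1, -0.6]
width: 0.0392
finger_force: 42.7
```

Call:
step_arm:
  rows:
    - [[0, 0, 0], [0, 0, 0.0005], 0]
    - [[0, 0, 0], [0, 0, 0.0005], 1]
    - [[0, 0, 0], [0, 0, 0.0005], 1]
    - [[0, 0, 0], [0, 0, 0.0005], 1]
    - [[0, 0, 0], [0, 0, 0.0005], 1]
    - [[0, 0, 0], [0, 0, 0.0005], 1]
    - [[0, 0, 0], [0, 0, 0.0005], 1]
    - [[0, 0, 0], [0, 0, 0.0005], 1]
    - [[0, 0, 0], [0, 0, 0.0005], 1]
    - [[0, 0, 0], [0, 0, 0.0005], 1]
    - [[0, 0, 0], [0, 0, 0.0005], 1]
    - [[0, 0, 0], [0, 0, 0.0005], 1]

```text
clock: 6.35
tcp_pos: [0.6143, 0.1134, 0.1938]
tool_rot: [2.221, 2.221, 0.0]
contact_force: [0.6, 0.1, -0.2]
width: 0.0854
finger_force: 0.0
```

Call:
step_arm:
  rows:
    - [[0, 0, 0], [0, 0, 0], 1]
    - [[0, 0, 0], [0, 0, 0], 1]
    - [[0, 0, 0], [0, 0, 0], 1]
    - [[0, 0, 0], [0, 0, 0], 1]
    - [[0, 0, 0], [0, 0, 0], 1]
    - [[0, 0, 0], [0, 0, 0], 1]
    - [[0, 0, 0], [0, 0, 0], 1]
    - [[0, 0, 0], [0, 0, 0], 1]
    - [[0, 0, 0], [0, 0, 0], 1]
    - [[0, 0, 0], [0, 0, 0], 1]

```text
clock: 7.35
tcp_pos: [0.6143, 0.1134, 0.1939]
tool_rot: [2.221, 2.221, 0.0]
contact_force: [0.1, 0.3, 0.4]
width: 0.0854
finger_force: 0.0
```

```bash
python3 - <<'E'
from h import *
s=env.sense();print(s["clock"],s["tcp_pos"],s["contact_force"],s["width"])
c=env.get_calibration("wrist");f=env.grab_frame("wrist")
b=env.grab_frame("scene")[90:290,220:460]
T=np.array(c["T"])
for p in([.614,.1133,.107+.112],[.614,.1133,.081+.112]):
    q=np.linalg.inv(T)@[*p,1];print(cv2.projectPoints(q[:3].reshape(1,3),np.zeros(3),np.zeros(3),c["K"],c["distortion"])[0].ravel())
o=np.zeros((350,800,3),np.uint8);o[:350,:420]=cv2.convertScaleAbs(cv2.resize(b,(420,350),interpolation=3),alpha=1.3);o[:285,420:]=cv2.resize(f,(380,285));cv2.imwrite("pics/p2.png",o)
E
```

```text
7.35 [0.6142852  0.11342999 0.19386958] [0.08178138 0.32790328 0.4091854 ] 0.08539301720521511
[279.57989645 318.7061758 ]
[279.40834324 282.56850472]
```

View pics/p2.png

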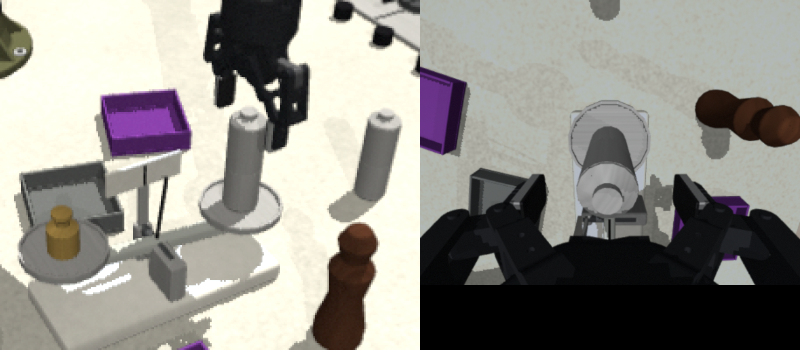

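The pan has sunk: its centre dropped from about (243,152) to (241,205) in this scale. So this cartridge is the full one. I'll regrasp it gently.

Call:
step_arm:
  rows:
    - [[0, 0, 0], [0, 0, 0.015], 1]
    - [[0, 0, 0], [0, 0, 0.027], 1]
    - [[0, 0, 0], [0, 0, 0.027], 1]
    - [[0, 0, 0], [0, 0, 0.027], 0.55]
    - [[0, 0, 0], [0, 0, 0.027], 0.55]
    - [[0, 0, 0], [0, 0, 0.027], 0.5]
    - [[0, 0, 0], [0, 0, 0.027], 0.48]
    - [[0, 0, 0], [0, 0, 0.027], 0.48]
  force: 20

```text
clock: 8.25
tcp_pos: [0.6142, 0.1135, 0.1672]
tool_rot: [-2.221, -2.221, -0.0]
contact_force: [-0.9, 0.2, 1.1]
width: 0.0408
finger_force: 0.5
```

Call:
step_arm:
  rows:
    - [[0, 0, 0], [0, 0, -0.001], 0.44]
    - [[0, 0, 0], [0, 0, -0.002], 0.3]
    - [[0, 0, 0], [0, 0, -0.002], 0]
    - [[0, 0, 0], [0, 0, -0.003], 0]
  force: 20

```text
clock: 8.65
tcp_pos: [0.614, 0.1136, 0.1695]
tool_rot: [-2.221, -2.221, 0.001]
contact_force: [-1.5, 0.9, -0.3]
width: 0.0398
finger_force: 20.6
```

Call:
step_arm:
  rows:
    - [[0, 0, 0], [0, 0, -0.008], 0]
    - [[0, 0, 0], [0, 0, -0.025], 0]
    - [[0, 0, 0], [0, 0, -0.05], 0]
    - [[0, 0, 0], [0, 0, -0.08], 0]
    - [[0, 0, 0], [0, -0.03, -0.08], 0]
    - [[0, 0, 0], [0, -0.07, -0.08], 0]
    - [[0, 0, 0], [0, -0.11, -0.08], 0]
    - [[0, 0, 0], [0, -0.145, -0.08], 0]
    - [[0, 0, 0], [-0.02, -0.155, -0.08], 0]
    - [[0, 0, 0], [-0.05, -0.16, -0.08], 0]
    - [[0, 0, 0], [-0.085, -0.163, -0.08], 0]
    - [[0, 0, 0], [-0.12, -0.163, -0.08], 0]
  force: 60

```text
clock: 9.85
tcp_pos: [0.4509, -0.008, 0.2503]
tool_rot: [2.221, 2.222, 0.002]
contact_force: [0.8, 0.2, -2.9]
width: 0.0387
finger_force: 62.0
```

Call:
step_arm:
  rows:
    - [[0, 0, 0], [-0.04, 0, 0], 0]
    - [[0, 0, 0], [-0.08, 0, 0], 0]
    - [[0, 0, 0], [-0.12, 0, 0], 0]
    - [[0, 0, 0], [-0.16, 0, 0], 0]
    - [[0, 0, 0], [-0.195, 0, 0], 0]
    - [[0, 0, 0], [-0.22, 0, 0], 0]
    - [[0, 0, 0], [-0.238, 0, 0], 0]
    - [[0, 0, 0], [-0.248, 0, 0], 0]
    - [[0, 0, 0], [-0.248, 0, 0], 0]
    - [[0, 0, 0], [-0.248, 0, 0], 0]

```text
clock: 10.85
tcp_pos: [0.4512, -0.2544, 0.2499]
tool_rot: [-2.222, -2.221, -0.001]
contact_force: [0.6, 0.3, -2.6]
width: 0.0388
finger_force: 62.0
```

```bash
python3 - <<'E'
from h import *
s=env.sense();print(s["clock"],s["tcp_pos"],s["contact_force"],s["width"],s["tool_rot"],s["joints"])
c=env.get_calibration("wrist");f=env.grab_frame("wrist");b=env.grab_frame("scene")[150:290,80:240]
T=np.array(c["T"])
for p in([.4507,-.2545,.075],):
    q=np.linalg.inv(T)@[*p,1];print(cv2.projectPoints(q[:3].reshape(1,3),np.zeros(3),np.zeros(3),c["K"],c["distortion"])[0].ravel())
o=np.zeros((420,800,3),np.uint8);o[:,:400]=f[:,80:480];o[:350,400:]=cv2.convertScaleAbs(cv2.resize(b,(400,350),interpolation=3),alpha=1.3);cv2.imwrite("pics/p3.png",o)
E
```

```text
10.85 [ 0.45121786 -0.25435731  0.24988686] [ 0.58845851  0.30094659 -2.61066964] 0.03883479683776508 [-2.22178497e+00 -2.22084483e+00 -6.76213046e-04] [-0.42081662  0.02883717  0.90999889  1.80233433 -0.02396996  1.32167043
  0.49446958]
[278.70051433 192.0165177 ]
```

View pics/p3.png

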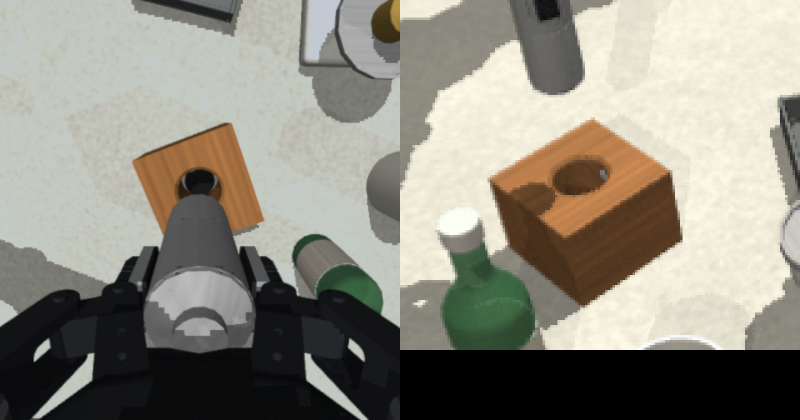

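The mouth is at about (280,190) in wrist pixels against a prediction of (279,192), so it sits about 1 mm in +x and +y. Lowering to just above it.

Call:
step_arm:
  rows:
    - [[0, 0, 0], [0.001, 0.001, 0.03], 0]
    - [[0, 0, 0], [0.001, 0.001, 0.055], 0]
    - [[0, 0, 0], [0.001, 0.001, 0.072], 0]
    - [[0, 0, 0], [0.001, 0.001, 0.08], 0]
    - [[0, 0, 0], [0.001, 0.001, 0.084], 0]
    - [[0, 0, 0], [0.001, 0.001, 0.087], 0]
    - [[0, 0, 0], [0.001, 0.001, 0.089], 0]
    - [[0, 0, 0], [0.001, 0.001, 0.091], 0]
    - [[0, 0, 0], [0.001, 0.001, 0.091], 0]

```text
clock: 11.85
tcp_pos: [0.4524, -0.2536, 0.159]
tool_rot: [2.221, 2.221, 0.001]
contact_force: [-0.4, 0.5, -3.8]
width: 0.0392
finger_force: 61.9
```

```bash
python3 - <<'E'
from h import *
np.set_printoptions(precision=4,suppress=True)
s=env.sense();print(s["clock"],s["tcp_pos"],s["contact_force"],s["wrist_torque"])
E
```

```text
11.85 [ 0.4524 -0.2536  0.159 ] [-0.3511  0.54   -3.7905] [ 0.0002 -0.0153 -0.0187]
```

Call:
step_arm:
  rows:
    - [[0, 0, 0], [0, 0, 0.0015], 0]
    - [[0, 0, 0], [0, 0, 0.003], 0]
    - [[0, 0, 0], [0, 0, 0.0045], 0]
    - [[0, 0, 0], [0, 0, 0.006], 0]
    - [[0, 0, 0], [0, 0, 0.006], 0]

```text
clock: 12.35
tcp_pos: [0.4521, -0.2535, 0.1525]
tool_rot: [-2.221, -2.221, 0.0]
contact_force: [-0.8, 1.2, -3.4]
width: 0.0388
finger_force: 61.9
```

Call:
step_arm:
  rows:
    - [[0, 0, 0], [0, 0, 0.0015], 0]
    - [[0, 0, 0], [0, 0, 0.003], 0]
    - [[0, 0, 0], [0, 0, 0.0045], 0]
    - [[0, 0, 0], [0, 0, 0.006], 0]

```text
clock: 12.75
tcp_pos: [0.4523, -0.2536, 0.1467]
tool_rot: [-2.221, -2.222, -0.0]
contact_force: [-0.8, 0.1, -3.0]
width: 0.0387
finger_force: 61.9
```

Call:
step_arm:
  rows:
    - [[0, 0, 0], [0, 0, 0.0015], 0]
    - [[0, 0, 0], [0, 0, 0.003], 0]
    - [[0, 0, 0], [0, 0, 0.0045], 0]

```text
clock: 13.05
tcp_pos: [0.4528, -0.2543, 0.1428]
tool_rot: [2.22, 2.22, 0.0]
contact_force: [-0.3, -1.3, 2.2]
width: 0.0386
finger_force: 62.1
```

Call:
step_arm:
  rows:
    - [[0, 0, 0], [0, 0, 0.001], 0]
    - [[0, 0, 0], [0, 0, 0.001], 0]

```text
clock: 13.25
tcp_pos: [0.4529, -0.2543, 0.1421]
tool_rot: [2.22, 2.22, 0.001]
contact_force: [-0.3, -1.5, 3.1]
width: 0.0387
finger_force: 62.6
```

Call:
step_arm:
  rows:
    - [[0, 0, 0], [0, 0, 0.001], 0]
    - [[0, 0, 0], [0, 0, 0.001], 0]

```text
clock: 13.45
tcp_pos: [0.453, -0.254, 0.141]
tool_rot: [2.22, 2.22, 0.001]
contact_force: [1.4, -1.2, 3.2]
width: 0.039
finger_force: 62.8
```

Call:
step_arm:
  rows:
    - [[0, 0, 0], [0, 0, 0.001], 0]
    - [[0, 0, 0], [0, 0, 0.001], 0]

```text
clock: 13.65
tcp_pos: [0.453, -0.2538, 0.1395]
tool_rot: [2.22, 2.22, 0.001]
contact_force: [2.1, -1.4, 0.4]
width: 0.039
finger_force: 62.4
```

Call:
step_arm:
  rows:
    - [[0, 0, 0], [0, 0, 0.001], 0]
    - [[0, 0, 0], [0, 0, 0.001], 0]

```text
clock: 13.85
tcp_pos: [0.4529, -0.2538, 0.1385]
tool_rot: [2.22, 2.22, 0.001]
contact_force: [2.6, -2.9, 2.0]
width: 0.0389
finger_force: 62.5
```

Call:
step_arm:
  rows:
    - [[0, 0, 0], [0, 0, 0.001], 0]
    - [[0, 0, 0], [0, 0, 0.001], 0]

```text
clock: 14.05
tcp_pos: [0.4527, -0.2537, 0.1372]
tool_rot: [2.221, 2.221, 0.001]
contact_force: [3.9, -3.7, 1.0]
width: 0.0388
finger_force: 62.3
```

Call:
step_arm:
  rows:
    - [[0, 0, 0], [0, 0, 0.001], 0]
    - [[0, 0, 0], [0, 0, 0.001], 0]

```text
clock: 14.25
tcp_pos: [0.4525, -0.2537, 0.1362]
tool_rot: [2.221, 2.221, 0.0]
contact_force: [4.0, -2.4, 1.0]
width: 0.0391
finger_force: 62.5
```

Call:
step_arm:
  rows:
    - [[0, 0, 0], [-0.0007, 0.0008, 0.001], 0]
    - [[0, 0, 0], [-0.0007, 0.0008, 0.001], 0]

```text
clock: 14.45
tcp_pos: [0.4527, -0.254, 0.1349]
tool_rot: [-2.221, -2.221, 0.001]
contact_force: [1.1, -3.4, 0.7]
width: 0.0387
finger_force: 62.6
```

Call:
step_arm:
  rows:
    - [[0, 0, 0], [0, 0, 0.001], 0]
    - [[0, 0, 0], [0, 0, 0.001], 0]

```text
clock: 14.65
tcp_pos: [0.4527, -0.2541, 0.134]
tool_rot: [-2.221, -2.221, 0.001]
contact_force: [1.5, -1.6, 2.0]
width: 0.0386
finger_force: 62.6
```

Call:
step_arm:
  rows:
    - [[0, 0, 0], [0, 0, 0.001], 0]
    - [[0, 0, 0], [0, 0, 0.001], 0]

```text
clock: 14.85
tcp_pos: [0.4527, -0.2541, 0.1329]
tool_rot: [-2.221, -2.221, 0.0]
contact_force: [1.4, -2.0, 0.2]
width: 0.0388
finger_force: 62.8
```

Call:
step_arm:
  rows:
    - [[0, 0, 0], [-0.0004, 0.0003, 0.001], 0]
    - [[0, 0, 0], [-0.0004, 0.0003, 0.001], 0]

```text
clock: 15.05
tcp_pos: [0.4529, -0.2544, 0.1319]
tool_rot: [-2.22, -2.22, 0.0]
contact_force: [0.1, -1.2, 1.0]
width: 0.039
finger_force: 62.7
```

Call:
step_arm:
  rows:
    - [[0, 0, 0], [0, 0, 0.001], 0]
    - [[0, 0, 0], [0, 0, 0.001], 0]

```text
clock: 15.25
tcp_pos: [0.453, -0.2543, 0.1308]
tool_rot: [-2.221, -2.221, 0.0]
contact_force: [1.1, -2.8, -1.8]
width: 0.0385
finger_force: 62.7
```

Call:
step_arm:
  rows:
    - [[0, 0, 0], [0, 0, 0.001], 0]
    - [[0, 0, 0], [0, 0, 0.001], 0]

```text
clock: 15.45
tcp_pos: [0.4531, -0.2544, 0.13]
tool_rot: [-2.221, -2.221, 0.0]
contact_force: [0.4, -0.5, 0.8]
width: 0.0386
finger_force: 62.7
```

Call:
step_arm:
  rows:
    - [[0, 0, 0], [0, 0, 0.001], 0]
    - [[0, 0, 0], [0, 0, 0.001], 0]

```text
clock: 15.65
tcp_pos: [0.4532, -0.2544, 0.129]
tool_rot: [-2.221, -2.221, -0.0]
contact_force: [0.3, -0.1, 0.1]
width: 0.0387
finger_force: 62.8
```

Call:
step_arm:
  rows:
    - [[0, 0, 0], [0, 0, 0.001], 0]
    - [[0, 0, 0], [0, 0, 0.001], 0]

```text
clock: 15.85
tcp_pos: [0.4534, -0.2544, 0.1281]
tool_rot: [-2.221, -2.221, -0.0]
contact_force: [-0.2, 0.3, 0.6]
width: 0.039
finger_force: 62.8
```

Call:
step_arm:
  rows:
    - [[0, 0, 0], [0, 0, 0.001], 0]
    - [[0, 0, 0], [0, 0, 0.001], 0]

```text
clock: 16.05
tcp_pos: [0.4534, -0.2545, 0.1272]
tool_rot: [-2.221, -2.221, -0.0]
contact_force: [0.1, -0.7, 2.1]
width: 0.0389
finger_force: 62.8
```

Call:
step_arm:
  rows:
    - [[0, 0, 0], [0, 0, 0.001], 0]
    - [[0, 0, 0], [0, 0, 0.001], 0]

```text
clock: 16.25
tcp_pos: [0.4534, -0.2544, 0.126]
tool_rot: [-2.221, -2.221, -0.0]
contact_force: [0.2, 1.3, 0.5]
width: 0.0387
finger_force: 62.8
```

Call:
step_arm:
  rows:
    - [[0, 0, 0], [0, 0, 0.001], 0]
    - [[0, 0, 0], [0, 0, 0.001], 0]

```text
clock: 16.45
tcp_pos: [0.4534, -0.2546, 0.1251]
tool_rot: [-2.221, -2.221, -0.0]
contact_force: [0.1, -0.3, 1.9]
width: 0.0386
finger_force: 62.8
```

Call:
step_arm:
  rows:
    - [[0, 0, 0], [0, 0, 0.0007], 0]
    - [[0, 0, 0], [0, 0, 0.0007], 0]

```text
clock: 16.65
tcp_pos: [0.4534, -0.2546, 0.1246]
tool_rot: [-2.221, -2.222, -0.0]
contact_force: [0.6, 0.7, 2.3]
width: 0.0388
finger_force: 62.8
```

Call:
step_arm:
  rows:
    - [[0, 0, 0], [0, 0, 0.001], 0]
    - [[0, 0, 0], [0, 0, 0.001], 0]

```text
clock: 16.85
tcp_pos: [0.4534, -0.2545, 0.1234]
tool_rot: [-2.221, -2.222, -0.0]
contact_force: [0.1, 0.4, 1.1]
width: 0.0386
finger_force: 62.8
```

Call:
step_arm:
  rows:
    - [[0, 0, 0], [0, 0, 0.001], 0]
    - [[0, 0, 0], [0, 0, 0.001], 0]

```text
clock: 17.05
tcp_pos: [0.4534, -0.2545, 0.1223]
tool_rot: [-2.221, -2.221, -0.0]
contact_force: [1.2, -0.4, 0.6]
width: 0.0389
finger_force: 62.8
```

Call:
step_arm:
  rows:
    - [[0, 0, 0], [0, 0, 0.001], 0]
    - [[0, 0, 0], [0, 0, 0.001], 0]

```text
clock: 17.25
tcp_pos: [0.4533, -0.2545, 0.1213]
tool_rot: [-2.221, -2.221, 0.0]
contact_force: [0.5, 1.0, -1.1]
width: 0.0383
finger_force: 62.8
```

Call:
step_arm:
  rows:
    - [[0, 0, 0], [0, 0, 0.001], 0]
    - [[0, 0, 0], [0, 0, 0.001], 0]

```text
clock: 17.45
tcp_pos: [0.4533, -0.2546, 0.1204]
tool_rot: [-2.221, -2.221, -0.0]
contact_force: [0.3, 1.1, 0.4]
width: 0.0388
finger_force: 62.8
```

Call:
step_arm:
  rows:
    - [[0, 0, 0], [0, 0, 0.001], 0]
    - [[0, 0, 0], [0, 0, 0.001], 0]

```text
clock: 17.65
tcp_pos: [0.4534, -0.2546, 0.1195]
tool_rot: [-2.221, -2.221, -0.0]
contact_force: [0.1, -0.3, 1.8]
width: 0.0389
finger_force: 62.8
```

Call:
step_arm:
  rows:
    - [[0, 0, 0], [0, 0, 0.001], 0]
    - [[0, 0, 0], [0, 0, 0.001], 0]

```text
clock: 17.85
tcp_pos: [0.4534, -0.2546, 0.1184]
tool_rot: [-2.221, -2.221, -0.0]
contact_force: [-0.5, 0.4, 1.3]
width: 0.0389
finger_force: 62.8
```

Call:
step_arm:
  rows:
    - [[0, 0, 0], [0, 0, 0.001], 0]
    - [[0, 0, 0], [0, 0, 0.001], 0]

```text
clock: 18.05
tcp_pos: [0.4533, -0.2546, 0.1174]
tool_rot: [-2.221, -2.221, -0.0]
contact_force: [0.4, 0.5, 0.9]
width: 0.0389
finger_force: 62.8
```

Call:
step_arm:
  rows:
    - [[0, 0, 0], [0, 0, 0.001], 0]
    - [[0, 0, 0], [0, 0, 0.001], 0]

```text
clock: 18.25
tcp_pos: [0.4534, -0.2546, 0.1165]
tool_rot: [2.221, 2.221, 0.0]
contact_force: [-0.2, 0.8, 1.7]
width: 0.0388
finger_force: 62.8
```

Call:
step_arm:
  rows:
    - [[0, 0, 0], [0, 0, 0.001], 0]
    - [[0, 0, 0], [0, 0, 0.001], 0]

```text
clock: 18.45
tcp_pos: [0.4533, -0.2545, 0.1153]
tool_rot: [-2.221, -2.221, -0.0]
contact_force: [0.6, -0.1, 1.3]
width: 0.0388
finger_force: 62.8
```

Call:
step_arm:
  rows:
    - [[0, 0, 0], [0, 0, 0.001], 0]
    - [[0, 0, 0], [0, 0, 0.001], 0]

```text
clock: 18.65
tcp_pos: [0.4533, -0.2546, 0.1144]
tool_rot: [-2.221, -2.221, -0.0]
contact_force: [-0.1, 1.9, 2.2]
width: 0.0387
finger_force: 62.8
```

Call:
step_arm:
  rows:
    - [[0, 0, 0], [0, 0, 0.001], 0]
    - [[0, 0, 0], [0, 0, 0.001], 0]

```text
clock: 18.85
tcp_pos: [0.4533, -0.2546, 0.1134]
tool_rot: [-2.221, -2.221, -0.0]
contact_force: [0.2, 0.5, 0.6]
width: 0.0389
finger_force: 62.8
```

Call:
step_arm:
  rows:
    - [[0, 0, 0], [0, 0, 0.001], 0]
    - [[0, 0, 0], [0, 0, 0.001], 0]

```text
clock: 19.05
tcp_pos: [0.4533, -0.2546, 0.1123]
tool_rot: [-2.221, -2.221, 0.0]
contact_force: [-0.1, -0.1, 0.4]
width: 0.0391
finger_force: 62.8
```

Call:
step_arm:
  rows:
    - [[0, 0, 0], [0, 0, 0.001], 0]
    - [[0, 0, 0], [0, 0, 0.001], 0]

```text
clock: 19.25
tcp_pos: [0.4533, -0.2546, 0.1114]
tool_rot: [-2.221, -2.221, 0.0]
contact_force: [-0.3, -0.1, 1.4]
width: 0.0387
finger_force: 62.9
```

Call:
step_arm:
  rows:
    - [[0, 0, 0], [0, 0, 0.001], 0]
    - [[0, 0, 0], [0, 0, 0.001], 0]

```text
clock: 19.45
tcp_pos: [0.4533, -0.2546, 0.1104]
tool_rot: [-2.221, -2.221, 0.0]
contact_force: [-0.5, 1.1, 0.4]
width: 0.0388
finger_force: 62.8
```

Call:
step_arm:
  rows:
    - [[0, 0, 0], [0, 0, 0.001], 0]
    - [[0, 0, 0], [0, 0, 0.001], 0]

```text
clock: 19.65
tcp_pos: [0.4533, -0.2546, 0.1094]
tool_rot: [-2.221, -2.221, -0.0]
contact_force: [-1.3, 0.1, 0.3]
width: 0.0389
finger_force: 62.8
```

Call:
step_arm:
  rows:
    - [[0, 0, 0], [0, 0, 0.001], 0]
    - [[0, 0, 0], [0, 0, 0.001], 0]

```text
clock: 19.85
tcp_pos: [0.4534, -0.2547, 0.1086]
tool_rot: [-2.221, -2.221, -0.0]
contact_force: [0.0, 0.0, 3.9]
width: 0.0385
finger_force: 62.8
```

Call:
step_arm:
  rows:
    - [[0, 0, 0], [0, 0, 0.001], 0]
    - [[0, 0, 0], [0, 0, 0.001], 0]

```text
clock: 20.05
tcp_pos: [0.4533, -0.2546, 0.1074]
tool_rot: [-2.221, -2.221, 0.0]
contact_force: [-1.2, 1.2, 0.9]
width: 0.0386
finger_force: 62.8
```

Call:
step_arm:
  rows:
    - [[0, 0, 0], [0, 0, 0.001], 0]
    - [[0, 0, 0], [0, 0, 0.001], 0]

```text
clock: 20.25
tcp_pos: [0.4533, -0.2547, 0.1063]
tool_rot: [2.221, 2.221, -0.0]
contact_force: [-0.7, 0.3, 0.8]
width: 0.039
finger_force: 62.6
```

Call:
step_arm:
  rows:
    - [[0, 0, 0], [0, 0, 0.001], 0]
    - [[0, 0, 0], [0, 0, 0.001], 0]

```text
clock: 20.45
tcp_pos: [0.4534, -0.2548, 0.1058]
tool_rot: [-2.221, -2.221, -0.0]
contact_force: [-3.0, 1.4, 5.1]
width: 0.039
finger_force: 63.0
```

Call:
step_arm:
  rows:
    - [[0, 0, 0], [0, 0, 0.0007], 0]
    - [[0, 0, 0], [0, 0, 0.0007], 0]

```text
clock: 20.65
tcp_pos: [0.4534, -0.2549, 0.1055]
tool_rot: [-2.221, -2.221, -0.0]
contact_force: [-3.0, 0.7, 7.8]
width: 0.039
finger_force: 63.4
```

Call:
step_arm:
  rows:
    - [[0, 0, 0], [0, 0, 0], 0]
    - [[0, 0, 0], [0, 0, 0], 0]

```text
clock: 20.85
tcp_pos: [0.4534, -0.2549, 0.1055]
tool_rot: [-2.222, -2.221, -0.0]
contact_force: [-3.2, 0.1, 7.3]
width: 0.0391
finger_force: 63.4
```

Call:
step_arm:
  rows:
    - [[0, 0, 0], [0, 0, 0.0006], 0]
    - [[0, 0, 0], [0, 0, 0.0012], 0]
    - [[0, 0, 0], [0, 0, 0.0012], 0]

```text
clock: 21.15
tcp_pos: [0.4534, -0.2549, 0.1049]
tool_rot: [-2.221, -2.221, -0.001]
contact_force: [-4.3, 2.1, 13.0]
width: 0.0386
finger_force: 63.8
```

Call:
step_arm:
  rows:
    - [[0, 0, 0], [0, 0, 0], 1]
    - [[0, 0, 0], [0, 0, 0], 1]
    - [[0, 0, 0], [0, 0, 0], 1]
    - [[0, 0, 0], [0, 0, 0], 1]
    - [[0, 0, 0], [0, 0, 0], 1]
    - [[0, 0, 0], [0, 0, -0.03], 1]
    - [[0, 0, 0], [0, 0, -0.08], 1]
    - [[0, 0, 0], [0, 0, -0.08], 0]
    - [[0, 0, 0], [0, 0, -0.08], 0]
    - [[0, 0, 0], [0, 0, -0.08], 0]
    - [[0, 0, 0], [0, 0, -0.08], 0]
    - [[0, 0, 0], [0, 0, -0.08], 0]
  force: 20

```text
clock: 22.35
tcp_pos: [0.4527, -0.2544, 0.1826]
tool_rot: [-2.22, -2.22, 0.002]
contact_force: [-0.2, 0.4, 0.0]
width: 0.0123
finger_force: 0.0
```

```bash
python3 - <<'E'
from h import *
s=env.sense();print(s["clock"],s["tcp_pos"],s["contact_force"],s["width"])
c=env.get_calibration("wrist");f=env.grab_frame("wrist")
T=np.array(c["T"])
for p in([.4533,-.2547,.142],[.4533,-.2547,.129],[.4533,-.2547,.075]):
    q=np.linalg.inv(T)@[*p,1];print(cv2.projectPoints(q[:3].reshape(1,3),np.zeros(3),np.zeros(3),c["K"],c["distortion"])[0].ravel())
cv2.imwrite("pics/p4.png",f)
E
```

```text
22.35 [ 0.45271725 -0.25439899  0.18262952] [-0.1524199   0.42814334  0.01689469] 0.01232220678334696
[280.90324566 247.03868318]
[280.79832008 238.45068833]
[280.47780672 212.29490239]
```

View pics/p4.png

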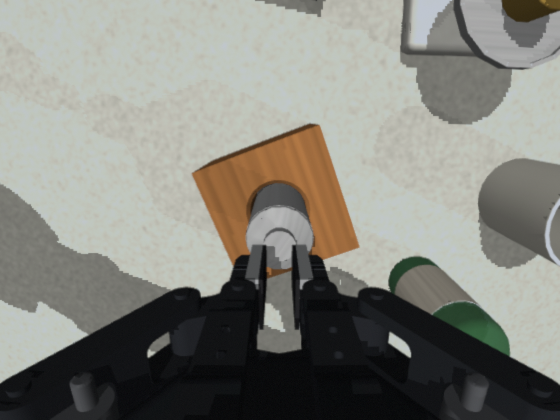

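The cartridge stands in the bore, with its neck at (280,243). I'll press its top with shut fingers so it ends up firmly home.

Call:
step_arm:
  rows:
    - [[0, 0, 0], [0, 0, 0], 0]
    - [[0, 0, 0], [0, 0, 0.006], 0]
    - [[0, 0, 0], [0, 0, 0.011], 0]
    - [[0, 0, 0], [0, 0, 0.014], 0]
    - [[0, 0, 0], [0, 0, 0.016], 0]
    - [[0, 0, 0], [0, 0, 0.017], 0]
    - [[0, 0, 0], [0, 0, 0.018], 0]

```text
clock: 23.1
tcp_pos: [0.4534, -0.2547, 0.1657]
tool_rot: [2.221, 2.221, 0.0]
contact_force: [-0.2, -0.5, -0.7]
width: -0.0002
finger_force: 0.0
```

Call:
step_arm:
  rows:
    - [[0, 0, 0], [0, 0, 0.001], 0]
    - [[0, 0, 0], [0, 0, 0.001], 0]

```text
clock: 23.3
tcp_pos: [0.4534, -0.2546, 0.1647]
tool_rot: [-2.221, -2.222, -0.0]
contact_force: [-0.6, 0.1, 0.3]
width: -0.0002
finger_force: 0.0
```

Call:
step_arm:
  rows:
    - [[0, 0, 0], [0, 0, 0.001], 0]
    - [[0, 0, 0], [0, 0, 0.001], 0]

```text
clock: 23.5
tcp_pos: [0.4534, -0.2546, 0.1637]
tool_rot: [-2.221, -2.221, -0.0]
contact_force: [0.2, -0.6, -0.5]
width: -0.0004
finger_force: 0.0
```

Call:
step_arm:
  rows:
    - [[0, 0, 0], [0, 0, 0.001], 0]
    - [[0, 0, 0], [0, 0, 0.001], 0]

```text
clock: 23.7
tcp_pos: [0.4533, -0.2547, 0.1626]
tool_rot: [-2.221, -2.221, -0.0]
contact_force: [0.0, 0.2, -0.7]
width: 0.0002
finger_force: 0.0
```

Call:
step_arm:
  rows:
    - [[0, 0, 0], [0, 0, 0.001], 0]
    - [[0, 0, 0], [0, 0, 0.001], 0]

```text
clock: 23.9
tcp_pos: [0.4533, -0.2546, 0.1616]
tool_rot: [-2.221, -2.221, 0.0]
contact_force: [0.5, 0.3, -0.1]
width: -0.0001
finger_force: 0.0
```

Call:
step_arm:
  rows:
    - [[0, 0, 0], [0, 0, 0.001], 0]
    - [[0, 0, 0], [0, 0, 0.001], 0]

```text
clock: 24.1
tcp_pos: [0.4533, -0.2546, 0.1606]
tool_rot: [-2.221, -2.221, 0.0]
contact_force: [0.1, 0.1, -0.1]
width: -0.0003
finger_force: 0.0
```

Call:
step_arm:
  rows:
    - [[0, 0, 0], [0, 0, 0.001], 0]
    - [[0, 0, 0], [0, 0, 0.001], 0]

```text
clock: 24.3
tcp_pos: [0.4533, -0.2546, 0.1596]
tool_rot: [-2.221, -2.221, 0.0]
contact_force: [0.1, 0.4, 0.5]
width: 0.0002
finger_force: 0.0
```

Call:
step_arm:
  rows:
    - [[0, 0, 0], [0, 0, 0.001], 0]
    - [[0, 0, 0], [0, 0, 0.001], 0]

```text
clock: 24.5
tcp_pos: [0.4533, -0.2546, 0.1586]
tool_rot: [-2.221, -2.221, 0.0]
contact_force: [0.4, -0.8, -0.5]
width: 0.0
finger_force: 0.0
```

Call:
step_arm:
  rows:
    - [[0, 0, 0], [0, 0, 0.001], 0]
    - [[0, 0, 0], [0, 0, 0.001], 0]

```text
clock: 24.7
tcp_pos: [0.4533, -0.2546, 0.1576]
tool_rot: [-2.221, -2.221, 0.0]
contact_force: [1.1, -0.1, 0.7]
width: -0.0
finger_force: 0.0
```

Call:
step_arm:
  rows:
    - [[0, 0, 0], [0, 0, 0.001], 0]
    - [[0, 0, 0], [0, 0, 0.001], 0]

```text
clock: 24.9
tcp_pos: [0.4533, -0.2546, 0.1566]
tool_rot: [-2.221, -2.221, 0.0]
contact_force: [-0.4, 0.2, -0.4]
width: -0.0001
finger_force: 0.0
```

Call:
step_arm:
  rows:
    - [[0, 0, 0], [0, 0, 0.001], 0]
    - [[0, 0, 0], [0, 0, 0.001], 0]

```text
clock: 25.1
tcp_pos: [0.4533, -0.2546, 0.1556]
tool_rot: [-2.221, -2.221, 0.0]
contact_force: [-0.6, 0.9, 0.7]
width: -0.0001
finger_force: 0.0
```

Call:
step_arm:
  rows:
    - [[0, 0, 0], [0, 0, 0.001], 0]
    - [[0, 0, 0], [0, 0, 0.001], 0]

```text
clock: 25.3
tcp_pos: [0.4533, -0.2546, 0.1546]
tool_rot: [-2.221, -2.221, -0.0]
contact_force: [-0.2, -0.3, 0.2]
width: -0.0002
finger_force: 0.0
```

Call:
step_arm:
  rows:
    - [[0, 0, 0], [0, 0, 0.001], 0]
    - [[0, 0, 0], [0, 0, 0.001], 0]

```text
clock: 25.5
tcp_pos: [0.4533, -0.2546, 0.1536]
tool_rot: [-2.221, -2.221, 0.0]
contact_force: [0.8, -0.6, 0.6]
width: -0.0
finger_force: 0.0
```

Call:
step_arm:
  rows:
    - [[0, 0, 0], [0, 0, 0.001], 0]
    - [[0, 0, 0], [0, 0, 0.001], 0]

```text
clock: 25.7
tcp_pos: [0.4533, -0.2546, 0.1526]
tool_rot: [-2.221, -2.221, -0.0]
contact_force: [0.6, 0.0, -0.4]
width: -0.0004
finger_force: 0.0
```

```bash
python3 - <<'E'
from h import *
s=env.sense();print(s["clock"],s["tcp_pos"],s["contact_force"],s["width"],env.tip_extent)
b=cv2.convertScaleAbs(cv2.resize(env.grab_frame("scene")[110:270,80:240],(600,600),interpolation=3),alpha=1.5)
cv2.imwrite("pics/p5.png",b)
c=env.get_calibration("scene");T=np.array(c["T"])
for p in([.4533,-.2547,.140],[.4533,-.2547,.127],[.4533,-.2547,.075],[.4533,-.2547,s["tcp_pos"][2]-.019]):
    q=np.linalg.inv(T)@[*p,1];print((cv2.projectPoints(q[:3].reshape(1,3),np.zeros(3),np.zeros(3),c["K"],c["distortion"])[0].ravel()-[80,110])*3.75)
E
```

```text
25.7 [ 0.4533301  -0.25459026  0.15257901] [ 0.56673815  0.02232092 -0.37160728] -0.0003822432261471347 0.019
[245.92306291 315.11117563]
[250.77105493 335.48113418]
[269.3558955  413.49685931]
[248.32806668 325.2173384 ]
```

View pics/p5.png

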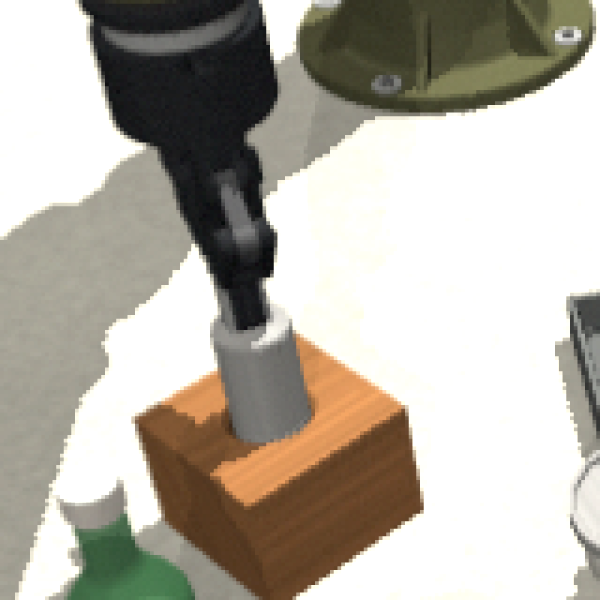

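The view shows the shut fingers at the neck, with the tips at about (250,327) near the shoulder centre (254,327), and still no contact force. I'll continue down in small steps until it is felt.

Call:
step_arm:
  rows:
    - [[0, 0, 0], [0, 0, 0.001], 0]
    - [[0, 0, 0], [0, 0, 0.001], 0]

```text
clock: 25.95
tcp_pos: [0.4533, -0.2546, 0.1516]
tool_rot: [-2.221, -2.221, -0.0]
contact_force: [-0.2, -1.0, 0.1]
width: 0.0
finger_force: 0.0
```

Call:
step_arm:
  rows:
    - [[0, 0, 0], [0, 0, 0.001], 0]
    - [[0, 0, 0], [0, 0, 0.001], 0]

```text
clock: 26.15
tcp_pos: [0.4535, -0.2548, 0.1509]
tool_rot: [2.221, 2.221, 0.0]
contact_force: [0.3, 0.8, 1.6]
width: 0.0002
finger_force: 0.9
```

Call:
step_arm:
  rows:
    - [[0, 0, 0], [0, 0, 0.001], 0]
    - [[0, 0, 0], [0, 0, 0.001], 0]

```text
clock: 26.35
tcp_pos: [0.4539, -0.2552, 0.1506]
tool_rot: [2.221, 2.221, 0.001]
contact_force: [-1.5, 0.1, 6.0]
width: -0.0001
finger_force: 3.1
```

Call:
step_arm:
  rows:
    - [[0, 0, 0], [0, 0, 0.0007], 0]
    - [[0, 0, 0], [0, 0, 0.0007], 0]

```text
clock: 26.55
tcp_pos: [0.454, -0.2553, 0.1505]
tool_rot: [2.221, 2.22, 0.002]
contact_force: [-2.5, 0.9, 10.7]
width: -0.0003
finger_force: 5.1
```

Call:
step_arm:
  rows:
    - [[0, 0, 0], [0, 0, 0.0007], 0]
    - [[0, 0, 0], [0, 0, 0.0007], 0]

```text
clock: 26.75
tcp_pos: [0.4542, -0.2555, 0.1502]
tool_rot: [2.221, 2.22, 0.002]
contact_force: [-3.3, 0.9, 12.3]
width: -0.0001
finger_force: 6.3
```

Pressed at 12 N and seated. Retreating and going for the spent cartridge, keeping the balance on the far side.

Call:
step_arm:
  rows:
    - [[0, 0, 0], [0, 0, -0.02], 0]
    - [[0, 0, 0], [0, 0, -0.06], 0]
    - [[0, 0, 0], [0, 0, -0.1], 0.5]
    - [[0, 0, 0], [0.04, 0, -0.1], 1]
    - [[0, 0, 0], [0.09, 0, -0.1], 1]
    - [[0, 0, 0], [0.14, 0, -0.1], 1]
    - [[0, 0, 0], [0.19, 0, -0.1], 1]
    - [[0, 0, 0], [0.24, 0, -0.1], 1]
    - [[0, 0, 0], [0.29, 0, -0.1], 1]
    - [[0, 0, 0], [0.34, 0, -0.1], 1]
    - [[0, 0, 0], [0.39, 0, -0.1], 1]
    - [[0, 0, 0], [0.44, 0, -0.1], 1]

```text
clock: 27.95
tcp_pos: [0.453, 0.1873, 0.2483]
tool_rot: [-2.221, -2.221, -0.001]
contact_force: [0.9, -0.9, -0.6]
width: 0.0855
finger_force: 0.0
```

Call:
step_arm:
  rows:
    - [[0, 0, 0], [0.04, 0.02, 0], 1]
    - [[0, 0, 0], [0.08, 0.05, 0], 1]
    - [[0, 0, 0], [0.11, 0.08, 0], 1]
    - [[0, 0, 0], [0.135, 0.11, 0], 1]
    - [[0, 0, 0], [0.146, 0.135, 0], 1]
    - [[0, 0, 0], [0.146, 0.14, 0], 1]
    - [[0, 0, 0], [0.146, 0.14, 0], 1]
    - [[0, 0, 0], [0.146, 0.14, 0], 1]

```text
clock: 28.75
tcp_pos: [0.5928, 0.3305, 0.2482]
tool_rot: [-2.222, -2.22, 0.001]
contact_force: [0.7, 0.0, -0.2]
width: 0.0854
finger_force: 0.0
```

```bash
python3 - <<'E'
from h import *
np.set_printoptions(precision=4,suppress=True)
s=env.sense();print(s["clock"],s["tcp_pos"],s["tool_rot"],s["contact_force"])
c=env.get_calibration("wrist");T=np.array(c["T"]);f=env.grab_frame("wrist");cv2.imwrite("pics/w5.png",f)
T0=np.array([[1,.0019,.0001,.4396],[.0019,-.9626,-.2711,.3348],[-.0005,.2711,-.9626,.3728],[0,0,0,1.]]);c0=dict(c,T=T0)
print("from w0: far",atz("wrist",(469,122),.112,c0),"near",atz("wrist",(281,200),.112,c0))
# match shoulder patch of near cartridge (same view height) in new picture
w0=cv2.imread("pics/w0.png")[172:226,254:308]
r=cv2.matchTemplate(f[100:290,200:370],w0,cv2.TM_CCOEFF_NORMED);_,m,_,l=cv2.minMaxLoc(r)
p=(l[0]+200+27,l[1]+100+28);print(m,p,atz("wrist",p,.112,c))
E
```

```text
28.75 [0.5928 0.3305 0.2482] [-2.2221 -2.2203  0.0012] [ 0.7279  0.0123 -0.2306]
from w0: far [0.5947 0.3334 0.112 ] near [0.4415 0.2672 0.112 ]
0.9734919667243958 (282, 199) [0.595  0.3331 0.112 ]
```

Three estimates agree on (0.595, 0.333), so I'll grasp there.

Call:
step_arm:
  rows:
    - [[0, 0, 0], [0.002, 0.002, 0.04], 1]
    - [[0, 0, 0], [0.002, 0.002, 0.08], 1]
    - [[0, 0, 0], [0.002, 0.002, 0.12], 1]
    - [[0, 0, 0], [0.002, 0.002, 0.15], 1]
    - [[0, 0, 0], [0.002, 0.002, 0.162], 1]
    - [[0, 0, 0], [0.002, 0.002, 0.162], 1]
    - [[0, 0, 0], [0.002, 0.002, 0.162], 0]
    - [[0, 0, 0], [0.002, 0.002, 0.162], 0]
    - [[0, 0, 0], [0.002, 0.002, 0.162], 0]
    - [[0, 0, 0], [0.002, 0.002, 0.162], 0]
    - [[0, 0, 0], [0.002, 0.002, 0.162], 0]
    - [[0, 0, 0], [0.002, 0.002, 0.162], 0]
  force: 40

```text
clock: 30.0
tcp_pos: [0.5961, 0.3339, 0.0884]
tool_rot: [2.221, 2.222, 0.004]
contact_force: [-1.8, -0.0, 6.2]
width: 0.0389
finger_force: 39.7
```

Call:
step_arm:
  rows:
    - [[0, 0, 0], [0, 0, -0.03], 0]
    - [[0, 0, 0], [0, 0, -0.07], 0]
    - [[0, 0, 0], [0, 0, -0.11], 0]
    - [[0, 0, 0], [-0.01, -0.03, -0.12], 0]
    - [[0, 0, 0], [-0.03, -0.065, -0.12], 0]
    - [[0, 0, 0], [-0.055, -0.1, -0.12], 0]
    - [[0, 0, 0], [-0.09, -0.13, -0.12], 0]
    - [[0, 0, 0], [-0.13, -0.144, -0.12], 0]
    - [[0, 0, 0], [-0.175, -0.144, -0.12], 0]
    - [[0, 0, 0], [-0.22, -0.144, -0.12], 0]
    - [[0, 0, 0], [-0.265, -0.144, -0.12], 0]
    - [[0, 0, 0], [-0.305, -0.144, -0.12], 0]

```text
clock: 31.2
tcp_pos: [0.4509, 0.0259, 0.2064]
tool_rot: [-2.223, -2.22, -0.001]
contact_force: [1.3, 0.6, -2.0]
width: 0.0393
finger_force: 41.1
```

Call:
step_arm:
  rows:
    - [[0, 0, 0], [-0.03, 0, 0], 0]
    - [[0, 0, 0], [-0.047, 0, 0], 0]
    - [[0, 0, 0], [-0.054, 0, 0.01], 0]
    - [[0, 0, 0], [-0.054, 0, 0.05], 0]
    - [[0, 0, 0], [-0.054, 0, 0.085], 0]
    - [[0, 0, 0], [-0.054, 0, 0.1], 0]
    - [[0, 0, 0], [-0.054, 0, 0.107], 0]
    - [[0, 0, 0], [-0.054, 0, 0.111], 0]
    - [[0, 0, 0], [-0.054, 0, 0.111], 0]

```text
clock: 32.1
tcp_pos: [0.4516, -0.0253, 0.0954]
tool_rot: [2.221, 2.222, 0.0]
contact_force: [0.6, 0.0, -2.2]
width: 0.0392
finger_force: 41.1
```

It weighs about 2 N, so it is the spent one. Setting it down on the tray floor.

Call:
step_arm:
  rows:
    - [[0, 0, 0], [0, 0, 0.0015], 0]
    - [[0, 0, 0], [0, 0, 0.0025], 0]
    - [[0, 0, 0], [0, 0, 0.003], 0]
    - [[0, 0, 0], [0, 0, 0.0035], 0]
    - [[0, 0, 0], [0, 0, 0.0035], 0]

```text
clock: 32.6
tcp_pos: [0.4517, -0.0256, 0.0924]
tool_rot: [2.221, 2.221, 0.001]
contact_force: [-1.3, -0.6, 2.5]
width: 0.039
finger_force: 41.7
```

Contact with the floor. Release and rise.

Call:
step_arm:
  rows:
    - [[0, 0, 0], [0, 0, 0], 0.6]
    - [[0, 0, 0], [0, 0, 0], 1]
    - [[0, 0, 0], [0, 0, 0], 1]
    - [[0, 0, 0], [0, 0, 0], 1]
    - [[0, 0, 0], [0, 0, 0], 1]
    - [[0, 0, 0], [0, 0, 0], 1]
    - [[0, 0, 0], [0, 0, -0.03], 1]
    - [[0, 0, 0], [0, 0, -0.07], 1]
    - [[0, 0, 0], [0, 0, -0.12], 1]
    - [[0, 0, 0], [0, 0, -0.17], 1]
    - [[0, 0, 0], [0, 0, -0.17], 1]
    - [[0, 0, 0], [0, 0, -0.17], 1]

```text
clock: 33.8
tcp_pos: [0.452, -0.0256, 0.263]
tool_rot: [2.221, 2.221, 0.004]
contact_force: [0.6, 0.1, -1.4]
width: 0.0856
finger_force: 0.0
```

```bash
python3 - <<'E'
from h import *
np.set_printoptions(precision=4,suppress=True)
s=env.sense();print(s["clock"],s["tcp_pos"],s["contact_force"],s["width"])
c=env.get_calibration("wrist");f=env.grab_frame("wrist");w0=cv2.imread("pics/w0.png")[172:226,254:308]
r=cv2.matchTemplate(f[100:330,200:370],w0,cv2.TM_CCOEFF_NORMED);_,m,_,l=cv2.minMaxLoc(r)
p=(l[0]+227,l[1]+128);print(m,p,"spent shoulder",atz("wrist",p,.116,c))
# holder shoulder in scene view: bright ellipse blob above the wood
b=env.grab_frame("scene");g=cv2.cvtColor(b,cv2.COLOR_BGR2HSV)[150:240,120:190]
m=((g[...,1]<40)&(g[...,2]>120)).astype(np.uint8);n,_,st,ce=cv2.connectedComponentsWithStats(m)
for i in range(1,n):
    if st[i,4]>60:print(st[i],ce[i]+[120,150])
E
```

```text
33.8 [ 0.452  -0.0256  0.263 ] [ 0.5926  0.1301 -1.3825] 0.08555746020116978
0.500932514667511 (244, 238) spent shoulder [ 0.4203 -0.062   0.116 ]
[   0    0   70   74 3606] [156.1442 178.9847]
```

```bash
python3 - <<'E'
from h import *
np.set_printoptions(precision=4,suppress=True)
c=env.get_calibration("wrist");T=np.array(c["T"]);f=env.grab_frame("wrist")
pr=lambda p:cv2.projectPoints((np.linalg.inv(T)@[*p,1])[:3].reshape(1,3),np.zeros(3),np.zeros(3),c["K"],c["distortion"])[0].ravel()
print("expect shoulder",pr([.452,-.0256,.116]),"foot",pr([.452,-.0256,.004]))
g=cv2.cvtColor(f,cv2.COLOR_BGR2GRAY);g=cv2.medianBlur(g,3)
h=cv2.HoughCircles(g[120:300,180:400],cv2.HOUGH_GRADIENT,1,15,param1=80,param2=14,minRadius=15,maxRadius=28)
for q in([] if h is None else h[0][:5]):print(q[:2]+[180,120],q[2],atz("wrist",q[:2]+[180,120],.116,c)[:2])
x,y=pr([.452,-.0256,.116]).astype(int)
print(g[y-60:y+45:6,x-42:x+43:6])
E
```

```text
expect shoulder [281.201 199.559] foot [280.6515 176.445 ]
[280.5 201.5] 23.0 [ 0.4514 -0.0273]
[280.5 180.5] 18.3 [ 0.4514 -0.0087]
[[ 61 104 104 104 104 104 104 103  91  61  56  55  56  56  70]
 [ 56  99 103 103 103 103 103 103 103 103  97  96  83  60  55]
 [ 68  98  98  98 102 103 103 103 103 101  97  97  97  96  82]
 [ 94  98  98  97  98  97 101 102 102  99  96  96  96  96  46]
 [ 97  97  97  97  97  97  82  78  92  97  96  96  96  96  48]
 [ 97  97  96  96  96  82  78  76  71  78  96  96  96  95  96]
 [ 97  96  96  96  88  79  77  76  71  63  96  96  96  61  96]
 [102 100  96  96  79 118 167 161 148  68  94  95  95  46 148]
 [101 101 101 101 149 163 168 167 158 153  74  95  95  79 174]
 [101 101 101 107 159 160 137 114 156 149 145  95  92  93 174]
 [100 100 100 133 162 150 163 162 158 148 142  95  49 100 179]
 [ 64  93  95 105 154 159 163 161 158 139 144  94  46 158 172]
 [ 76  46  45  46 149 146 158 161 137 137 100  57  92 173 172]
 [186 124 100  97  99 141 134 136 134 130  53  44  98 171 180]
 [185 184 185 186 184 175 120  91  59  33  28  41 148 170 175]
 [186 185 186 185 187 185 183 142 114 113 112  92 179 179 176]
 [185 186 185 185 186 187 185 183 186 183 183 184 185 180 178]
 [186 186 186 184 187 185 186 187 185 185 185 185 185 183 185]]
```

The spent cartridge stands upright in the tray, about 7 mm from its centre: shoulder circle at (280,201), foot at (280,180). Handing in.

```bash
python3 -c "
from bench import env
print(env.job_done())"
```

```text
the job is handed in; nothing more can be done
None
```

The job is handed in, with no verdict shown: the cartridge that sank the pan was pushed into the holder and pressed onto the buffer at about 12 N, and the spent one stands upright in the grey tray about 7 mm from its centre. The buffer's final compression was judged by feel only, and I used 34 of the 72 s.

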